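# Load a sample jar on the laboratory shaker

## Task

Lift the amber glass jar with the yellow cap out of the blue basket and stand it upright on the shaker's green mat, between the fixed far rail and the open clamp bar; set it down, do not drop it. Then slide the clamp bar by its red grip all the way to its end stop, so that the jar is fenced in between bar and rail. Leave the other two bottles standing in their cells of the basket.

Things in the scene. Friction and masses are not known exactly. Their poses are not given: they have to be found in the camera images.
- jar: The jar to move: amber glass, white label band, flat yellow cap; loose, about 0.3 kg. Straight round side 56 mm in diameter up to 104 mm height, cap 50 mm in diameter, 130 mm high in all. Origin: centre of its underside; z up its axis; yaw arbitrary. It starts upright in one of the basket's three cells.
- white_bottle: All-white plastic bottle, 58 mm diameter, 125 mm high with a narrower white cap, loose, stands in another cell of the basket; leave it there. Origin: centre of its underside.
- blue_bottle: Pale grey-blue bottle with a bright blue cap, 56 mm diameter, 130 mm high, loose, stands in the remaining cell; leave it there. Origin: centre of its underside.
- basket: Blue open basket, fixed, left or right of the robot (shaker on the other side). 140 mm (its x) by 300 mm (its y), 55 mm high; walls, floor and two dividers 5 mm thick, dividers as high as the walls: a row of three cells along y, centres at y = -98, 0, 98 mm. Containers stand on its floor, 70 mm or more above its rim. Origin: centre of its underside, z up.
- shaker: Orbital shaker, fixed, at rest: white case, aluminium platform 270 mm (x) by 300 mm (y), its top 120 mm above the bench. Origin: centre of its underside; x away from the robot, y left, z up. Fixed steel far rail along y: near face at x = 85 mm, top 35 mm above the platform.
- mat_center (a point): Centre of the green mat on the platform, on the platform top (120 mm above the bench), at shaker x = 53, y = 35 mm. The mat is under 1 mm thick, 64 mm along shaker x (21 to 85 mm, from the bar's end stop to the far rail) and 170 mm along y: the bay in which the jar is to stand.
- clamp (a joint): Steel clamp bar along the shaker's y, 12 mm thick, 270 mm long, top 35 mm above the platform; slides along shaker +x towards the far rail. Value in m: 0 open (its far face at shaker x = -79 mm), 0.100 at its end stop (x = +21 mm, 64 mm short of the rail). Starts at 0 to 0.03. Slides with 3 to 6 N, stays where left; pushes the jar along if it meets it.
- clamp_grip (a point): Centre of the top face of the red grip of the clamp bar: a block 26 mm along shaker x, 28 mm along y, 42 mm high, on a short stem over the bar at shaker y = -100 mm. This top is 87 mm above the platform (207 mm above the bench). At joint value q it is at shaker x = -85 mm + q.
Things that resemble listed ones, but are neither listed nor needed, are in the scene too. What is shaped like the white_bottle but black or turquoise is not meant.

How it is judged:
By the outcome, as a careful person would: the job done as asked, in the order asked, and still so for the second after the job is handed in, with the robot touching nothing.
It also fails if it takes over 54 s, if anything falls off the work surface, if the arm or the gripper's body presses on something with over 40 N, if the wrist force passes 120 N, or if a joint passes its speed limit or range.

## Robot

A 6-joint arm with a two-finger parallel gripper is mounted at the origin on the work surface. World frame = base frame: x ahead of the robot, y to its left, z up, the work surface at z = 0. Lengths are in mm, angles in rad, forces in N, time in s.
With the tool pointing down it reaches from about 400 to 925 mm from the base axis. Payload 12.5 kg.
Tool frame: the origin (TCP) lies midway between the tips of the shut fingers; the grasp point (between the pads) lies 19 mm behind it; z points along the fingers, y is the line along which they close (so a half turn about z gives the same grasp; the last joint's range is limited). The gripper opens to 95 mm and grips with 3 to 60 N. Pads are 20 mm wide; open, the fingers measure 119 mm over their backs; the gripper's body (75 mm by 180 mm) begins 59 mm behind the grasp point.
Start: joints at [-1.434, 0.491, 1.559, -0, 1.092, -0.106], TCP at [150.286, -606.683, 185.661] pointing down, gripper open.
Joint ranges: [-3.1, 3.1], [-0.84, 2.19], [0.05, 2.79], [-1.13, 4.28], [0.06, 2.93], [-2.69, 2.69]. Speed limits (rad/s): [2.22, 2.22, 2.79, 3.14, 3.14, 3.14].

## Interface

Orientations are given as [roll, pitch, yaw] about the fixed x, y, z axes, in that order (R = Rz(yaw) Ry(pitch) Rx(roll)).
In Python, from cell import env gives the robot as it stands.
- The arm moves only by the tool carry_out, never from a script. Its argument "series" is a list of rows, each a list of 4 numbers: the shift along the world's x, y, z normalised to -1 to 1, where 1 is 5 cm, then the turn about the world's z normalised to -1 to 1, where 1 is 6 degrees. In form: [[x, y, z, turn], ...]. A call has exactly 5 rows; each row shifts and turns the commanded pose from where the row before left it; what a row does not reach is not made up. A row lasts 1/10 s, in which the tool goes at most 50 mm and 8.59 degrees, less where a joint would pass 70% of its speed; a pose out of reach is approached as far as the arm can. A call with a number of a shift or a turn outside -1 to 1 is refused whole. A call with a gripper value outside its range is refused whole. "fingers" is the closure, from -1 (fully open) to 1 (shut), set as the call begins (left out, the last holds). The fingers move at their own pace and stop on an object; the grip force is fixed at half the most. Time passes only in rows, so rows that do not move let the fingers close, or fill a call up. It gives the time, the measured TCP pose, the force, the opening and the grip force at its end, in the units of the state.
- env.state(): the state, without advancing time (a new reading comes with each control period).
- env.read_camera(name): name is "side" or "top"; returns the picture (384x512x3 uint8, red, green, blue); there is no depth.
- env.calibration(name): a dict with "K" (3x3 intrinsics, pixels), "pose" (4x4, takes a point from camera to world coordinates). Camera axes: x right, y down, z forward; pixel columns grow to the right and rows downward; lengths in mm; the calibration is good to about 2 mm. A picture is of the moment at which its call begins. calibration takes no time and is no camera call.
- env.job_done(): hands the job in; it is judged then, once.
Trained networks look in the newest picture that a camera, given by its name, has taken for a name from the list of things; names that differ only in an ending like _2 or _b are one class to them, and where a whole thing is asked for, a point or a joint stands for the part that bears it (a point fixed in the world has none). Each returns a list of dicts, best first, with "conf" (0 to 1); they miss things now and then, are a little off and sometimes report something else, mostly with a low value. They report only what shows in the picture. A call takes as long as a camera call. They do not tell look-alikes from the thing itself.
- env.look_for(camera, label): "position" ([row, column] as shares, 0 to 1, of the picture: columns of its width, rows of its height, amid what is visible of it).
The state is a dict: "t": time; "joints": joint angles; "qvel": joint speeds; "tau": joint torques, N m; "eef_pos": TCP position; "tcp_rot": TCP orientation; "ft_force": force on the tool from outside, world axes, zero at the start; "moment": the same for the moment, N m; "opening": opening from 0.0 (shut) to 1.0 (fully open); "grip_force": force on a finger pad.
Only numpy, scipy, OpenCV 4.12 (cv2) and the standard library are available. Lean on these libraries where they do the work, as an engineer would, in place of code of your own. Each camera call takes 0.05 s, during which the arm holds its last target. There are 200 camera calls.

## Working session

There is one attempt and no reset: what is moved stays moved. The work goes in short steps, Python scripts to look and compute and a tool call to move; the robot and the scene stay as the last step left them, time stands still between calls to the robot, and variables do not carry over. Pictures are saved under pics/ and viewed, at most 10 in all, crops included, and the job is handed in when it is done.

Besides the shell and the picture viewer there is one more tool, called after "Request:" as name(argument=value, ...), one argument or row to a line, values as JSON. carry_out: Moves the arm, as the interface text tells. Its arguments: {"type":"object","properties":{"series":{"type":"array","items":{"type":"array","items":{"type":"number","minimum":-1,"maximum":1}}},"fingers":{"type":"number"}},"required":["series"]}

```bash
mkdir -p pics; ls
cat > h.py <<'E'
import numpy as np, cv2
from cell import env
def ray(cam,u,v):
    c=env.calibration(cam);K=np.array(c["K"]);P=np.array(c["pose"])
    d=P[:3,:3]@np.linalg.inv(K)@[u,v,1.];return P[:3,3],d
def at_z(cam,u,v,z):
    o,d=ray(cam,u,v);return (o+d*(z-o[2])/d[2]).round(1)
def proj(cam,p):
    c=env.calibration(cam);K=np.array(c["K"]);P=np.array(c["pose"])
    q=K@(P[:3,:3].T@(np.array(p,float)-P[:3,3]));return (q[:2]/q[2]).round(1)
def shot(cam,name):
    im=env.read_camera(cam);cv2.imwrite(f"pics/{name}.png",im[:,:,::-1]);return im
E
python3 - <<'E'
from h import *
a=shot("top","a_top");b=shot("side","a_side")
for c in ("top","side"):
    print(c,np.array(env.calibration(c)["pose"]).round(2).tolist(),env.calibration(c)["K"])
    for l in ("jar","white_bottle","blue_bottle","basket","shaker","mat_center","clamp_grip","clamp"):
        try: r=env.look_for(c,l)
        except Exception as e: print(l,e);continue
        print(l,[(round(x["conf"],2),round(x["position"][1]*512),round(x["position"][0]*384)) for x in r][:4])
print(env.state())
E
```

```text
pics
top [[-0.0, -1.0, 0.07, 400.46], [-1.0, 0.01, 0.01, -8.94], [-0.01, -0.07, -1.0, 1620.68], [0.0, 0.0, 0.0, 1.0]] [[489.65503058   0.         256.46053306]
 [  0.         489.65503058 196.37238463]
 [  0.           0.           1.        ]]
jar [(0.68, 357, 188)]
white_bottle [(0.89, 259, 159), (0.76, 296, 196), (0.66, 284, 243), (0.59, 329, 196)]
blue_bottle [(0.65, 175, 177), (0.56, 323, 189)]
basket [(0.95, 328, 197)]
shaker [(0.56, 176, 179)]
mat_center [(0.89, 175, 178)]
clamp_grip [(0.75, 187, 200)]
clamp [(0.98, 178, 204), (0.52, 323, 195)]
side [[-0.93, -0.23, 0.3, 172.88], [-0.38, 0.59, -0.71, 793.58], [-0.01, -0.77, -0.64, 859.19], [0.0, 0.0, 0.0, 1.0]] [[419.46459541   0.         254.29011605]
 [  0.         419.46459541 190.79171855]
 [  0.           0.           1.        ]]
jar [(0.7, 282, 146)]
white_bottle [(0.93, 316, 211), (0.75, 213, 203), (0.57, 268, 186)]
blue_bottle [(0.63, 271, 160)]
basket [(0.73, 277, 189)]
shaker [(0.93, 193, 270)]
mat_center [(0.57, 193, 271), (0.22, 282, 148)]
clamp_grip [(0.7, 214, 261)]
clamp [(0.7, 212, 263)]
{'t': 0.9, 'joints': array([-1.43359899e+00,  4.90863742e-01,  1.55893998e+00, -3.86287297e-05,
        1.09170375e+00, -1.05590542e-01]), 'qvel': array([ 0.00049157,  0.00132276, -0.00151617,  0.00072341,  0.0001057 ,
        0.00084727]), 'tau': array([ 4.21701625e-04, -6.12456894e+01, -2.58435881e+01,  6.93686027e-02,
        4.45287244e-02, -3.27889506e-05]), 'eef_pos': array([ 150.27340021, -606.6625937 ,  185.6696895 ]), 'tcp_rot': array([3.14151156e+00, 4.30680988e-05, 2.42805686e-01]), 'ft_force': array([-0.19891075, -0.81659988,  0.22313317]), 'moment': array([-0.02034774,  0.0158164 ,  0.09237839]), 'grip_force': 0.0, 'opening': 1.0004447266804009}
```

Run:
```python
import cv2
a=cv2.imread("pics/a_top.png")[100:300,120:390];cv2.imwrite("pics/a_topc.png",cv2.resize(a,None,fx=2.95,fy=2.95,interpolation=3))
b=cv2.imread("pics/a_side.png")[100:340,110:390];cv2.imwrite("pics/a_sidec.png",cv2.resize(b,None,fx=2.5,fy=2.5,interpolation=3))
```

```text
(no output)
```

View pics/a_topc.png

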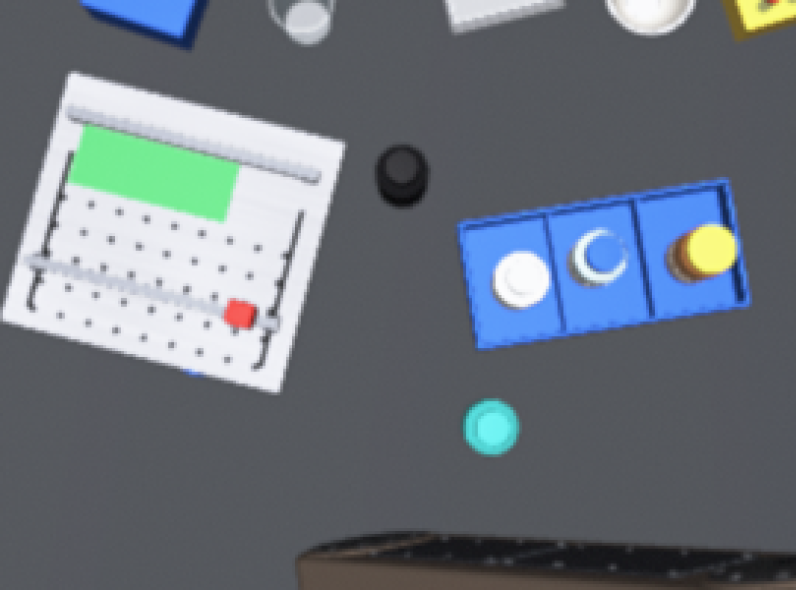

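View pics/a_sidec.png

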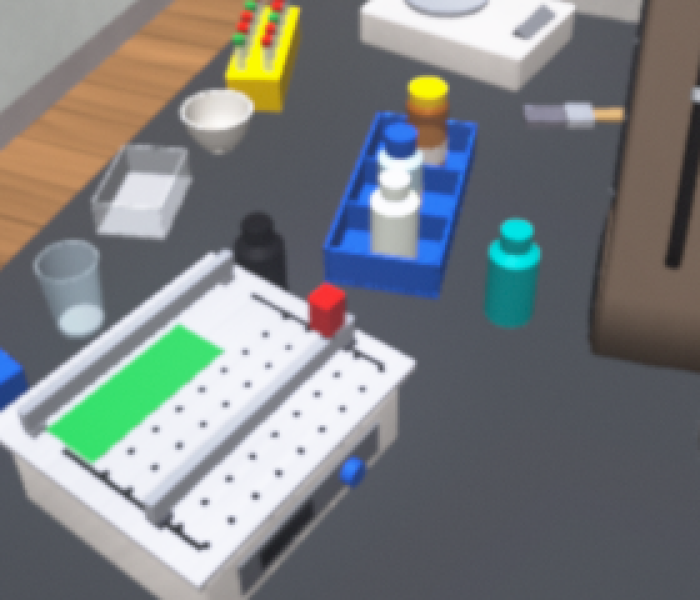

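The top view has one amber jar with a yellow cap, at about (361,184), in the far right cell. The blue-capped bottle is in the middle cell at (323,186) and the white one at (297,195). The black bottle (257,157) and turquoise bottle (286,244) stand outside the basket and are look-alikes only. The side view agrees, with the yellow cap at (281,135). The mat is green at upper left, and the red grip is at (201,206).

```bash
cat > m.py <<'E'
from h import *
def mask(im,name):
    h=cv2.cvtColor(im,cv2.COLOR_RGB2HSV)
    r={"yellow":((24,130,120),(34,255,255)),"green":((50,80,80),(75,255,255)),"red":((174,120,80),(180,255,255)),"blue":((100,120,60),(125,255,255))}[name]
    m=cv2.inRange(h,*r)
    if name=="red": m|=cv2.inRange(h,(0,120,80),(6,255,255))
    return m
def blob(im,name,near):
    n,l,s,c=cv2.connectedComponentsWithStats(mask(im,name))
    i=min((i for i in range(1,n) if s[i,4]>25),key=lambda i:np.hypot(*(c[i]-near)))
    return (l==i).astype(np.uint8),c[i],s[i]
def rect(b): return cv2.minAreaRect(cv2.findNonZero(b))
def tri(pa,pb):
    (o1,d1),(o2,d2)=ray("top",*pa),ray("side",*pb)
    s=np.linalg.lstsq(np.c_[d1,-d2],o2-o1,rcond=None)[0];p,q=o1+s[0]*d1,o2+s[1]*d2
    return ((p+q)/2).round(1),np.linalg.norm(p-q).round(1)
E
python3 - <<'E'
from m import *
t=cv2.imread("pics/a_top.png")[:,:,::-1].copy();s=cv2.imread("pics/a_side.png")[:,:,::-1].copy()
_,y,st=blob(t,"yellow",(361,184));print("cap top",y,st,at_z("top",*y,135))
_,ys,st2=blob(s,"yellow",(281,135));print("cap side",ys,st2,"tri",tri(y,ys), at_z("side",*ys,124))
for c,im,n in(("top",t,(173,160)),("side",s,(165,257))):
    g,gc,st=blob(im,"green",n);bx=cv2.boxPoints(rect(g)) if c=="top" else cv2.approxPolyDP(cv2.findContours(g,0,2)[0][0],4,True)[:,0]
    W=np.array([at_z(c,*p,120.7) for p in bx]);print(c,"mat",at_z(c,*gc,120.7),st,W[:,:2].tolist(),[np.linalg.norm(W[i]-W[i-1]).round(1) for i in range(len(W))])
    r,rc,st=blob(im,"red",(201,206) if c=="top" else (240,224));print("red",rc,st,at_z(c,*rc,207 if c=="top" else 190))
b,bc,_=blob(t,"blue",(345,200));W=np.array([at_z("top",*p,55) for p in cv2.boxPoints(rect(b))]);print("basket",W[:,:2].tolist())
_,k,_=blob(t,"blue",(323,186));print("bluecap",k)
E
```

```text
cap top [356.21212121 186.3030303 ] [353 178  11  15  33] [ 533.2 -304.   135. ]
cap side [280.65185185 135.32592593] [273 131  16  10 135] tri (array([ 534.7, -302. ,  141.8]), np.float64(4.4)) [ 545.8 -328.5  124. ]
top mat [624.7 261.  120.7] [ 143  142   58   33 1106] [[616.5, 353.1], [678.2, 338.0], [633.9, 171.3], [572.6, 186.8]] [np.float64(172.0), np.float64(63.5), np.float64(172.5), np.float64(63.2)]
red [200.97297297 206.12162162] [196 202  11   9  74] [471.5 159.8 207. ]
side mat [625.4 267.7 120.7] [ 129  230   70   55 1463] [[575.4, 189.6], [633.6, 175.7], [673.0, 335.2], [616.4, 348.6]] [np.float64(164.2), np.float64(59.8), np.float64(164.3), np.float64(58.2)]
red [240.21900826 223.07438017] [233 213  15  22 242] [472.8 162.8 190. ]
basket [[579.2, -56.0], [627.0, -357.4], [484.6, -377.5], [437.2, -78.0]]
bluecap [323.25471416 189.09997007]
```

Run:
```python
from m import *
t=cv2.imread("pics/a_top.png")[:,:,::-1].copy();s=cv2.imread("pics/a_side.png")[:,:,::-1].copy()
h=cv2.cvtColor(t,cv2.COLOR_RGB2HSV);print(h[184,350:372].tolist())
h2=cv2.cvtColor(s,cv2.COLOR_RGB2HSV);print(h2[126:142,281].tolist())
m=((h[:,:,0]>=24)&(h[:,:,0]<=34)&(h[:,:,1]>100)&(h[:,:,2]>200)).astype(np.uint8)
n,l,st,c=cv2.connectedComponentsWithStats(m)
for i in range(1,n):
    if st[i,4]>20: print(c[i],st[i],at_z("top",*c[i],135))
print("pred cap px side for cell centre",proj("side",[547.4,-314,124]),proj("side",[545.8,-328.5,124]))
```

```text
[[13, 142, 115], [14, 151, 159], [20, 155, 169], [28, 146, 220], [30, 128, 251], [30, 120, 252], [30, 121, 250], [30, 122, 250], [30, 122, 250], [30, 123, 250], [30, 122, 250], [30, 123, 250], [30, 124, 250], [30, 123, 250], [30, 123, 250], [30, 124, 250], [30, 124, 250], [30, 126, 252], [30, 133, 248], [41, 39, 192], [110, 144, 235], [111, 137, 164]]
[[113, 10, 106], [110, 23, 99], [110, 23, 98], [35, 15, 104], [28, 128, 167], [29, 201, 239], [30, 255, 251], [30, 255, 252], [30, 255, 252], [30, 255, 252], [30, 255, 252], [30, 255, 252], [29, 255, 249], [27, 229, 230], [24, 214, 200], [23, 203, 191]]
[398.64850976  91.07810894] [366  73  71  37 973] [ 827.1 -440.1  135. ]
[360.67839196 184.04020101] [353 177  16  15 199] [ 540.  -317.7  135. ]
pred cap px side for cell centre [278.7 137.4] [280.6 135.3]
```

Request:
carry_out(
  series=[
    [0.5,0.38,0.3,0.94],
    [0.52,0.385,0.3,0.95],
    [0.52,0.385,0.3,0.95],
    [0.52,0.385,0.3,0.95],
    [0.52,0.385,0.2,0.95],
  ],
  fingers=-1,
)

```text
t: 1.4
eef_pos: [280.3, -510.0, 256.8]
tcp_rot: [3.14, 0.0, 0.743]
ft_force: [-0.8, 0.3, -0.5]
opening: 1.001
grip_force: 0.0
```

Request:
carry_out(
  series=[
    [0.52,0.385,0,0.95],
    [0.52,0.385,0,0.95],
    [0.52,0.385,0,0.95],
    [0.52,0.385,0,0.95],
    [0.52,0.385,0,0.95],
  ],
)

```text
t: 1.9
eef_pos: [410.3, -413.5, 255.8]
tcp_rot: [3.141, 0.0, 1.241]
ft_force: [0.6, -0.0, -0.0]
opening: 1.003
grip_force: 0.0
```

Request:
carry_out(
  series=[
    [0.52,0.385,0,0.95],
    [0.52,0.385,0,0.95],
    [0.52,0.385,0,0.95],
    [0.52,0.385,0,0.95],
    [0.52,0.385,0,0.95],
  ],
)

```text
t: 2.4
eef_pos: [540.3, -317.3, 255.7]
tcp_rot: [3.141, 0.0, 1.738]
ft_force: [0.3, 0.0, 0.1]
opening: 0.998
grip_force: 0.0
```

Request:
carry_out(
  series=[
    [0,0,0,0],
    [0,0,0,0],
    [0,0,0,0],
    [0,0,0,0],
    [0,0,0,0],
  ],
)

```text
t: 2.9
eef_pos: [538.7, -318.9, 255.8]
tcp_rot: [3.141, 0.0, 1.732]
ft_force: [-0.0, -0.1, -0.3]
opening: 1.002
grip_force: 0.0
```

Run:
```python
from m import *
s=shot("side","b_side");c=s[80:240,200:400];cv2.imwrite("pics/b_sidec.png",cv2.resize(c,None,fx=3.5,fy=3.5,interpolation=3)[:,:,::-1])
x=env.state();print(x["t"],x["eef_pos"],x["tcp_rot"],x["joints"])
```

```text
2.95 [ 538.81954325 -318.75482957  255.7886126 ] [3.14140171e+00 1.63120239e-04 1.73267870e+00] [-6.39676265e-01  4.34283939e-01  1.46229506e+00  2.50359038e-05
  1.24476365e+00 -8.01566672e-01]
```

View pics/b_sidec.png

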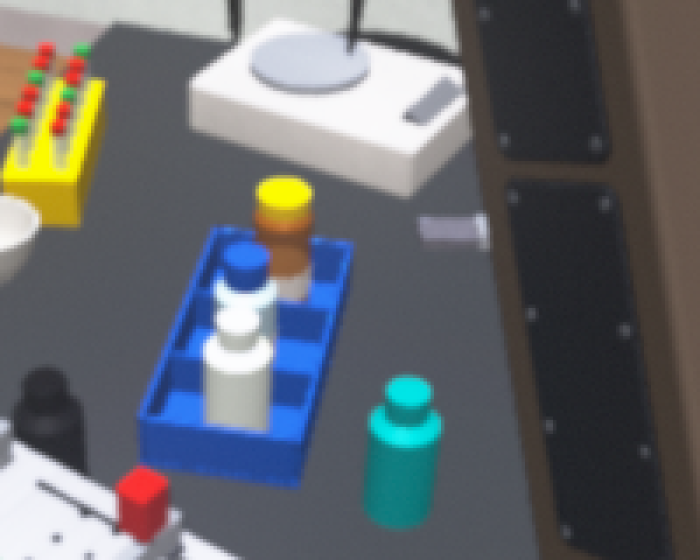

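The enlarged crop confirms that the amber jar with the yellow cap, at crop (285,195), stands in the far cell. The two finger tips show above and behind it at crop (235,15) and (355,25), so the approach is centred. I'll descend now.

Request:
carry_out(
  series=[
    [0.02,0,-0.6,0],
    [0,0,-0.6,0],
    [0,0,-0.6,0],
    [0,0,-0.6,0],
    [0,0,-0.5,0],
  ],
)

```text
t: 3.45
eef_pos: [539.7, -318.3, 109.2]
tcp_rot: [-3.141, -0.0, 1.733]
ft_force: [0.6, -0.5, -0.7]
opening: 0.999
grip_force: 0.0
```

Request:
carry_out(
  series=[
    [0,0,-0.3,0],
    [0,0,-0.3,0],
    [0,0,-0.2,0],
    [0,0,0,0],
    [0,0,0,0],
  ],
)

```text
t: 3.95
eef_pos: [540.4, -318.4, 71.1]
tcp_rot: [3.141, 0.0, 1.734]
ft_force: [0.4, 0.9, 0.6]
opening: 1.001
grip_force: 0.0
```

Run:
```python
from m import *
s=shot("side","c_side");c=s[80:240,200:400]
t=shot("top","c_top");d=t[130:260,270:433]
cv2.imwrite("pics/c.png",np.hstack([cv2.resize(c,(400,320),interpolation=3),cv2.resize(d,(400,320),interpolation=3)])[:,:,::-1])
x=env.state();print(x["t"],x["eef_pos"],x["tcp_rot"],x["ft_force"])
```

```text
4.05 [ 540.59133803 -318.46811395   71.52805773] [3.14060135e+00 9.17467441e-04 1.73386824e+00] [-0.58803541  0.2248104   0.40502628]
```

View pics/c.png

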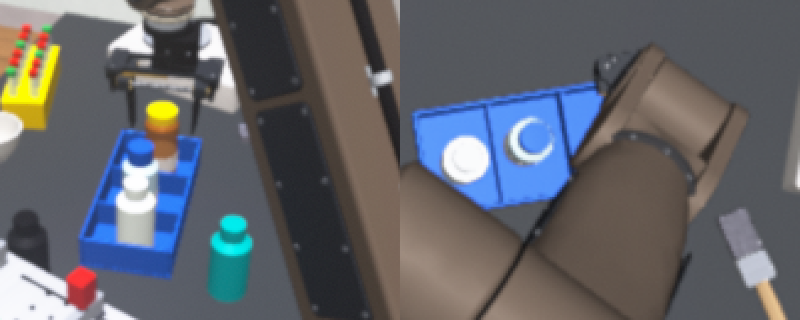

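Run:
```python
from m import *
s=cv2.imread("pics/c_side.png")[:,:,::-1].copy()
b,c,st=blob(s,"yellow",(281,135));print(c,st)
for z in(135,124,109): print(z,proj("side",[540.5,-318.5,z]))
for p in ([515.8,-322.4],[565.2,-314.6],[540.5-7,-318.5+26],[544,-343]): print(proj("side",p+[122]))
t=cv2.imread("pics/a_top.png")[:,:,::-1]
for z in (135,): print([proj("top",[540.5+25*np.cos(a),-318.5+25*np.sin(a),z]).tolist() for a in np.arange(0,6.2,np.pi/2)])
```

```text
[280.6137931  135.46206897] [273 130  16  12 145]
135 [281.3 134.3]
124 [281.2 137.2]
109 [281.  141.1]
[288.7 138.6]
[273.6 136.8]
[280.5 142.2]
[282.6 133.8]
[[360.8, 175.7], [352.7, 183.9], [361.1, 192.1], [369.2, 183.8]]
```

The cap's outline agrees with the grasp axis to about 1–2 mm in both views, so I'll close the fingers.

Request:
carry_out(
  series=[
    [0,0,0,0],
    [0,0,0,0],
    [0,0,0,0],
    [0,0,0,0],
    [0,0,0,0],
  ],
  fingers=1,
)

```text
t: 4.55
eef_pos: [540.3, -318.2, 70.7]
tcp_rot: [3.141, 0.0, 1.734]
ft_force: [1.1, 0.2, 0.4]
opening: 0.637
grip_force: 0.0
```

Request:
carry_out(
  series=[
    [0,0,0,0],
    [0,0,0,0],
    [0,0,0,0],
    [0,0,0,0],
    [0,0,0,0],
  ],
)

```text
t: 5.05
eef_pos: [540.5, -318.2, 70.8]
tcp_rot: [3.141, 0.0, 1.734]
ft_force: [2.2, 0.5, 0.3]
opening: 0.575
grip_force: 30.0
```

Request:
carry_out(
  series=[
    [0,0,0.1,0],
    [0,0,0.2,0],
    [0,0,0.3,0],
    [0,0,0.3,0],
    [0,0,0.3,0],
  ],
)

```text
t: 5.55
eef_pos: [540.0, -318.1, 131.7]
tcp_rot: [-3.141, -0.0, 1.734]
ft_force: [0.6, 0.1, -5.0]
opening: 0.581
grip_force: 30.0
```

Request:
carry_out(
  series=[
    [0,0,0.6,0],
    [0,0,0.7,0],
    [0,0,0.7,0],
    [0,0,0.7,0],
    [0,0,0.5,0],
  ],
)

```text
t: 6.05
eef_pos: [540.0, -318.1, 293.8]
tcp_rot: [3.14, 0.001, 1.734]
ft_force: [-0.2, -1.6, -3.5]
opening: 0.578
grip_force: 30.0
```

Request:
carry_out(
  series=[
    [0.05,0.3,0.1,0.3],
    [0.09,0.6,0,0.55],
    [0.09,0.6,0,0.55],
    [0.09,0.6,0,0.55],
    [0.09,0.6,0,0.55],
  ],
)

```text
t: 6.55
eef_pos: [560.1, -181.0, 294.7]
tcp_rot: [-3.14, -0.002, 1.999]
ft_force: [0.7, -0.8, -2.8]
opening: 0.581
grip_force: 30.0
```

Request:
carry_out(
  series=[
    [0.09,0.6,0,0.55],
    [0.09,0.6,0,0.55],
    [0.09,0.6,0,0.55],
    [0.09,0.6,0,0.55],
    [0.09,0.6,0,0.55],
  ],
)

```text
t: 7.05
eef_pos: [582.4, -31.1, 294.8]
tcp_rot: [-3.14, -0.002, 2.288]
ft_force: [0.5, 0.0, -4.0]
opening: 0.58
grip_force: 30.0
```

Request:
carry_out(
  series=[
    [0.09,0.6,0,0.55],
    [0.09,0.6,0,0.55],
    [0.09,0.6,0,0.55],
    [0.09,0.6,0,0.55],
    [0.09,0.6,0,0.55],
  ],
)

```text
t: 7.55
eef_pos: [604.7, 118.7, 294.7]
tcp_rot: [-3.14, -0.002, 2.576]
ft_force: [1.7, -0.5, -3.4]
opening: 0.577
grip_force: 30.0
```

Request:
carry_out(
  series=[
    [0.09,0.6,0,0.55],
    [0.09,0.6,0,0.55],
    [0.09,0.6,0,0.55],
    [0.09,0.6,0,0.55],
    [0.05,0.5,0,0.5],
  ],
)

```text
t: 8.05
eef_pos: [625.2, 263.9, 294.4]
tcp_rot: [-3.141, -0.002, 2.859]
ft_force: [0.6, -0.8, -3.4]
opening: 0.577
grip_force: 30.0
```

Request:
carry_out(
  series=[
    [0,0.1,0,0.1],
    [0,0,0,0],
    [0,0,0,0],
    [0,0,0,0],
    [0,0,0,0],
  ],
)

```text
t: 8.55
eef_pos: [626.3, 266.0, 295.8]
tcp_rot: [3.142, 0.0, 2.864]
ft_force: [0.3, 0.4, -3.6]
opening: 0.58
grip_force: 30.0
```

Run:
```python
from m import *
s=shot("side","d_side");cv2.imwrite("pics/d.png",cv2.resize(s[80:340,90:370],None,fx=2.2,fy=2.2,interpolation=3)[:,:,::-1])
x=env.state();print(x["t"],x["eef_pos"],x["tcp_rot"],x["ft_force"],x["opening"],x["grip_force"])
```

```text
8.6 [626.34962649 266.05102294 295.82379755] [3.14147654e+00 1.01870858e-04 2.86384197e+00] [-0.4251604   0.46454418 -4.2674914 ] 0.5761848715527864 29.982458632439375
```

View pics/d.png

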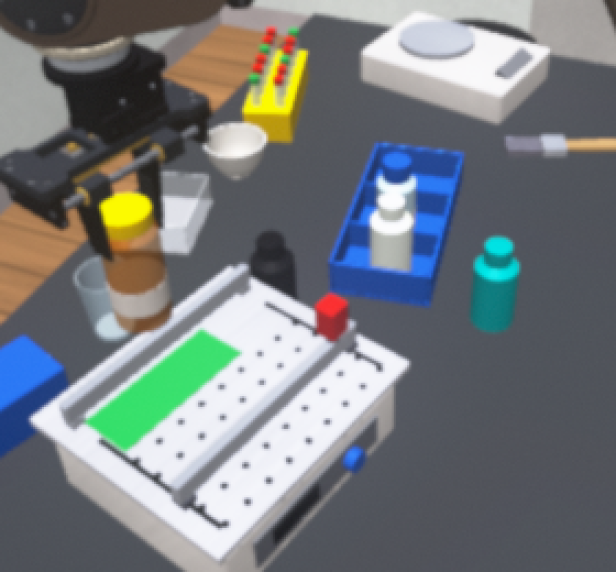

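The jar hangs upright in the gripper beyond the rail line in this view, with its cap at crop (127,215). The two other bottles still stand in the basket. Next I check numerically where the jar sits in the hand.

Run:
```python
from m import *
s=cv2.imread("pics/d_side.png")[:,:,::-1].copy()
b,c,st=blob(s,"yellow",(148,177));print(c,st)
def model(p):
    a=np.linspace(0,2*np.pi,60);pts=[proj("side",[p[0]+25*np.cos(t),p[1]+25*np.sin(t),p[2]+z]) for t in a for z in(104,130)]
    h=cv2.convexHull(np.array(pts,np.float32));m=cv2.moments(h);x,y,w,hh=cv2.boundingRect(h);return m["m10"]/m["m00"],m["m01"]/m["m00"],h[:,0].min(0),h[:,0].max(0)
print(model([626.3,266,230]));print("before",model([540.4,-318.3,5]))
```

```text
[146.82619647 176.73299748] [135 167  24  21 397]
(146.34985344887102, 179.9273910490465, array([132.3, 167.1], dtype=float32), array([160.1, 192.8], dtype=float32))
before (281.1460919048136, 137.7665618552803, array([273.4, 130.3], dtype=float32), array([289. , 145.3], dtype=float32))
```

Request:
carry_out(
  series=[
    [-0.01,0.09,-0.2,0.28],
    [0,0,-0.3,0],
    [0,0,-0.3,0],
    [0,0,-0.2,0],
    [0,0,0,0],
  ],
)

```text
t: 9.1
eef_pos: [625.2, 271.2, 243.8]
tcp_rot: [-3.14, -0.002, 2.895]
ft_force: [-0.4, -0.7, -2.5]
opening: 0.579
grip_force: 30.0
```

Request:
carry_out(
  series=[
    [0,0,-0.2,0],
    [0,0,-0.2,0],
    [0,0,-0.2,0],
    [0,0,-0.2,0],
    [0,0,-0.1,0],
  ],
)

```text
t: 9.6
eef_pos: [625.4, 271.2, 199.3]
tcp_rot: [-3.141, -0.001, 2.894]
ft_force: [-0.7, -0.5, -3.5]
opening: 0.576
grip_force: 30.0
```

Request:
carry_out(
  series=[
    [0,0,-0.04,0],
    [0,0,-0.04,0],
    [0,0,-0.02,0],
    [0,0,0,0],
    [0,0,0,0],
  ],
)

```text
t: 10.1
eef_pos: [625.9, 271.3, 195.9]
tcp_rot: [3.141, 0.0, 2.894]
ft_force: [-0.5, -0.2, -3.7]
opening: 0.577
grip_force: 30.0
```

Run:
```python
from m import *
s=shot("side","e_side");cv2.imwrite("pics/e.png",cv2.resize(s[130:330,90:290],None,fx=3,fy=3,interpolation=3)[:,:,::-1])
x=env.state();print(x["t"],x["eef_pos"],x["tcp_rot"],x["ft_force"],x["opening"],x["grip_force"])
```

```text
10.15 [625.86101249 271.35092228 195.95562162] [3.14125874e+00 4.07457279e-04 2.89433178e+00] [-0.14877665 -0.23489625 -3.3741355 ] 0.5761136869736989 29.982920670881867
```

View pics/e.png

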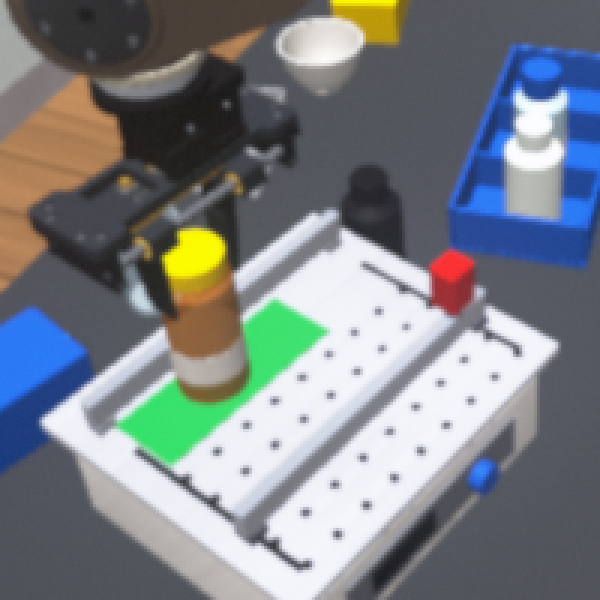

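The jar hovers upright about 9 mm over the mat, clear of the rail and the bar. Its foot is at crop (215,385). I'll lower it slowly while watching the force.

Request:
carry_out(
  series=[
    [0,0,-0.04,0],
    [0,0,-0.04,0],
    [0,0,-0.04,0],
    [0,0,-0.04,0],
    [0,0,0,0],
  ],
)

```text
t: 10.65
eef_pos: [625.7, 271.3, 187.3]
tcp_rot: [-3.141, -0.0, 2.894]
ft_force: [0.0, -0.1, -2.6]
opening: 0.579
grip_force: 30.0
```

Request:
carry_out(
  series=[
    [0,0,-0.02,0],
    [0,0,0,0],
    [0,0,-0.01,0],
    [0,0,0,0],
    [0,0,0,0],
  ],
)

```text
t: 11.15
eef_pos: [625.8, 271.3, 186.2]
tcp_rot: [3.141, 0.0, 2.894]
ft_force: [0.5, 0.7, -2.3]
opening: 0.581
grip_force: 30.0
```

Request:
carry_out(
  series=[
    [0,0,-0.01,0],
    [0,0,0,0],
    [0,0,-0.01,0],
    [0,0,0,0],
    [0,0,0,0],
  ],
)

```text
t: 11.65
eef_pos: [626.0, 271.4, 185.7]
tcp_rot: [3.141, 0.001, 2.894]
ft_force: [0.1, 0.6, 2.0]
opening: 0.58
grip_force: 30.0
```

The force has gone from -3.5 to +2 N, so the jar is on the mat. I'll release it and rise.

Request:
carry_out(
  series=[
    [0,0,0,0],
    [0,0,0,0],
    [0,0,0,0],
    [0,0,0,0],
    [0,0,0,0],
  ],
  fingers=-1,
)

```text
t: 12.15
eef_pos: [625.7, 271.3, 185.1]
tcp_rot: [3.142, -0.0, 2.894]
ft_force: [0.9, -0.1, 0.2]
opening: 0.944
grip_force: 0.0
```

Request:
carry_out(
  series=[
    [0,0,0,0],
    [0,0,0,0],
    [0,0,0,0],
    [0,0,0.1,0],
    [0,0,0.2,0],
  ],
)

```text
t: 12.65
eef_pos: [625.5, 271.3, 200.1]
tcp_rot: [-3.141, -0.001, 2.894]
ft_force: [-0.2, 1.0, -0.1]
opening: 0.997
grip_force: 0.0
```

Request:
carry_out(
  series=[
    [0,0,0.4,0],
    [0,0,0.5,0],
    [0,0,0.5,0],
    [0,0,0.4,0],
    [0,0,0,0],
  ],
)

```text
t: 13.15
eef_pos: [626.6, 271.6, 294.1]
tcp_rot: [3.138, 0.005, 2.894]
ft_force: [0.2, -0.2, -0.3]
opening: 1.0
grip_force: 0.0
```

Request:
carry_out(
  series=[
    [-0.62,-0.44,0,0],
    [-0.62,-0.44,0,0],
    [-0.62,-0.44,0,0],
    [-0.62,-0.44,0,0],
    [-0.6,-0.43,0,0],
  ],
)

```text
t: 13.65
eef_pos: [470.1, 161.0, 289.7]
tcp_rot: [-3.141, -0.0, 2.894]
ft_force: [0.6, 0.5, -0.5]
opening: 1.0
grip_force: 0.0
```

Request:
carry_out(
  series=[
    [0,0,-0.2,0],
    [0,0,-0.3,0],
    [0,0,-0.3,0],
    [0,0,0,0],
    [0,0,0,0],
  ],
)

```text
t: 14.15
eef_pos: [472.0, 162.0, 250.1]
tcp_rot: [-3.141, -0.001, 2.894]
ft_force: [-0.6, 0.3, -1.0]
opening: 1.001
grip_force: 0.0
```

Run:
```python
from m import *
s=shot("side","f_side");cv2.imwrite("pics/f.png",cv2.resize(s[120:330,90:310],None,fx=2.8,fy=2.8,interpolation=3)[:,:,::-1])
_,c,st=blob(s,"red",(240,224));print(c,st,at_z("side",*c,190))
_,c,st=blob(s,"yellow",(155,212));print(c,st,at_z("side",*c,241))
x=env.state();print(x["t"],x["eef_pos"],x["tcp_rot"],x["ft_force"])
```

```text
[240.25206612 223.00413223] [233 213  15  22 242] [472.8 162.5 190. ]
[153.04324324 219.48378378] [141 210  24  20 370] [628.7 269.8 241. ]
14.2 [472.1854415  162.01682608 250.44206673] [3.14138920e+00 2.01502029e-04 2.89442440e+00] [ 0.08193861 -0.4248725  -0.30602546]
```

View pics/f.png

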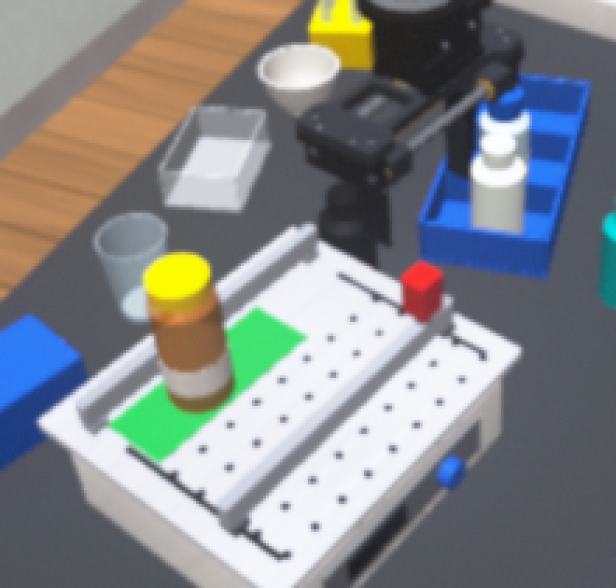

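The jar stands on the mat with its cap at crop (177,275), and the open fingers are over the red grip at crop (422,290). I'll descend onto the grip.

Request:
carry_out(
  series=[
    [0,0,-0.3,0],
    [0,0,-0.4,0],
    [0,0,-0.4,0],
    [0,0,-0.3,0],
    [0,0,-0.06,0],
  ],
)

```text
t: 14.7
eef_pos: [471.6, 161.8, 176.4]
tcp_rot: [-3.141, -0.001, 2.894]
ft_force: [0.1, -0.2, 0.8]
opening: 1.0
grip_force: 0.0
```

Request:
carry_out(
  series=[
    [0,0,0,0],
    [0,0,0,0],
    [0,0,0,0],
    [0,0,0,0],
    [0,0,0,0],
  ],
  fingers=1,
)

```text
t: 15.2
eef_pos: [471.9, 161.8, 177.5]
tcp_rot: [3.141, 0.001, 2.894]
ft_force: [-0.4, 0.9, 0.4]
opening: 0.638
grip_force: 0.0
```

Request:
carry_out(
  series=[
    [0,0,0,0],
    [0,0,0,0],
    [0,0,0,0],
    [0,0,0,0],
    [0,0,0,0],
  ],
)

```text
t: 15.7
eef_pos: [471.9, 162.1, 177.2]
tcp_rot: [3.141, 0.0, 2.894]
ft_force: [0.9, 2.4, 0.3]
opening: 0.274
grip_force: 30.0
```

Request:
carry_out(
  series=[
    [0,0,0,0],
    [0,0,0,0],
    [0,0,0,0],
    [0,0,0,0],
    [0,0,0,0],
  ],
)

```text
t: 16.2
eef_pos: [471.9, 162.0, 177.2]
tcp_rot: [3.141, 0.0, 2.894]
ft_force: [0.6, 5.0, -0.1]
opening: 0.276
grip_force: 30.0
```

Request:
carry_out(
  series=[
    [0.07,-0.018,0,0],
    [0.145,-0.037,0,0],
    [0.145,-0.037,0,0],
    [0.145,-0.037,0,0],
    [0.145,-0.037,0,0],
  ],
)

```text
t: 16.7
eef_pos: [504.4, 153.4, 177.1]
tcp_rot: [-3.141, -0.001, 2.894]
ft_force: [-0.8, 3.8, 1.4]
opening: 0.273
grip_force: 30.0
```

Request:
carry_out(
  series=[
    [0.145,-0.037,0,0],
    [0.145,-0.037,0,0],
    [0.145,-0.037,0,0],
    [0.145,-0.037,0,0],
    [0.1,-0.025,0,0],
  ],
)

```text
t: 17.2
eef_pos: [538.9, 144.3, 177.1]
tcp_rot: [-3.141, -0.0, 2.894]
ft_force: [-3.3, -1.3, 3.4]
opening: 0.278
grip_force: 30.0
```

Request:
carry_out(
  series=[
    [0.04,-0.01,0,0],
    [0.04,-0.01,0,0],
    [0.04,-0.01,0,0],
    [0.04,-0.01,0,0],
    [0.04,-0.01,0,0],
  ],
)

```text
t: 17.7
eef_pos: [548.0, 141.9, 177.1]
tcp_rot: [-3.141, -0.0, 2.895]
ft_force: [-4.6, -4.2, 2.3]
opening: 0.277
grip_force: 30.0
```

Request:
carry_out(
  series=[
    [0.03,-0.01,0,0],
    [0.02,-0.005,0,0],
    [0.02,-0.005,0,0],
    [0,0,0,0],
    [0,0,0,0],
  ],
)

```text
t: 18.2
eef_pos: [551.7, 141.0, 177.1]
tcp_rot: [-3.141, -0.0, 2.895]
ft_force: [-3.3, -3.5, 2.0]
opening: 0.274
grip_force: 30.0
```

Request:
carry_out(
  series=[
    [0.02,-0.005,0,0],
    [0.02,-0.005,0,0],
    [0.02,-0.005,0,0],
    [0,0,0,0],
    [0,0,0,0],
  ],
)

```text
t: 18.7
eef_pos: [551.9, 140.9, 177.0]
tcp_rot: [-3.14, -0.006, 2.895]
ft_force: [-16.1, -0.7, 8.6]
opening: 0.28
grip_force: 30.0
```

Request:
carry_out(
  series=[
    [0.02,-0.005,0,0],
    [0.02,-0.005,0,0],
    [0,0,0,0],
    [0,0,0,0],
    [0,0,0,0],
  ],
)

```text
t: 19.2
eef_pos: [551.9, 140.8, 176.9]
tcp_rot: [-3.14, -0.01, 2.895]
ft_force: [-25.5, 2.4, 14.8]
opening: 0.274
grip_force: 30.0
```

The tool has stalled with the force rising, so the bar is at its stop. I'll relieve the load, release, rise and check.

Request:
carry_out(
  series=[
    [-0.04,0.01,0,0],
    [-0.03,0.008,0,0],
    [0,0,0,0],
    [0,0,0,0],
    [0,0,0,0],
  ],
)

```text
t: 19.7
eef_pos: [551.7, 140.9, 177.1]
tcp_rot: [-3.14, -0.003, 2.895]
ft_force: [-9.3, -3.6, 5.3]
opening: 0.277
grip_force: 30.0
```

Request:
carry_out(
  series=[
    [0,0,0,0],
    [0,0,0,0],
    [0,0,0,0],
    [0,0,0,0],
    [0,0,0,0],
  ],
  fingers=-1,
)

```text
t: 20.2
eef_pos: [553.4, 141.1, 177.1]
tcp_rot: [3.141, 0.0, 2.894]
ft_force: [0.4, 1.0, 0.4]
opening: 0.641
grip_force: 0.0
```

Request:
carry_out(
  series=[
    [0,0,0,0],
    [0,0,0,0],
    [0,0,0,0],
    [0,0,0,0],
    [0,0,0.1,0],
  ],
)

```text
t: 20.7
eef_pos: [553.0, 141.0, 181.8]
tcp_rot: [-3.141, -0.001, 2.894]
ft_force: [-0.2, -0.0, 0.3]
opening: 0.99
grip_force: 0.0
```

Request:
carry_out(
  series=[
    [0,0,0.3,0],
    [0,0,0.5,0],
    [0,0,0.5,0],
    [0,0,0.5,0],
    [0,0,0.5,0],
  ],
)

```text
t: 21.2
eef_pos: [553.1, 141.0, 298.7]
tcp_rot: [3.141, 0.0, 2.894]
ft_force: [-0.1, -0.7, -0.5]
opening: 1.004
grip_force: 0.0
```

Request:
carry_out(
  series=[
    [-0.3,-0.6,0.2,0],
    [-0.3,-0.6,0,0],
    [-0.3,-0.6,0,0],
    [-0.3,-0.6,0,0],
    [-0.3,-0.6,0,0],
  ],
)

```text
t: 21.7
eef_pos: [477.5, -10.0, 307.6]
tcp_rot: [3.141, 0.001, 2.895]
ft_force: [1.7, -0.5, 0.3]
opening: 1.003
grip_force: 0.0
```

Run:
```python
from m import *
s=shot("side","g_side");t=shot("top","g_top")
cv2.imwrite("pics/g.png",np.hstack([cv2.resize(s[130:330,80:330],(420,336),interpolation=3),cv2.resize(t[110:240,120:260],(370,336),interpolation=3)])[:,:,::-1])
ux=np.array([.9695,-.2453]);uy=np.array([.2453,.9695]);m=np.array([625,262])
f=lambda p:(((p[:2]-m)@ux+53).round(1),((p[:2]-m)@uy+35).round(1))
for c,im,n,z in(("top",t,(220,200),207),("side",s,(220,205),190)):
    try:
        _,r,st=blob(im,"red",n);print(c,"red",r,st,f(at_z(c,*r,z)))
    except Exception as e: print(e)
_,r,st=blob(s,"yellow",(155,215));print(r,f(at_z("side",*r,241)))
x=env.state();print(x["t"],x["eef_pos"])
```

```text
top red [208.28947368 179.02631579] [203 175  11   9  76] (np.float64(10.7), np.float64(-102.8))
side red [213.45147679 208.27848101] [206 199  15  21 237] (np.float64(13.1), np.float64(-101.3))
[153.02452316 219.41961853] (np.float64(54.8), np.float64(43.3))
21.8 [477.0082138  -11.24731051 307.85476028]
```

View pics/g.png

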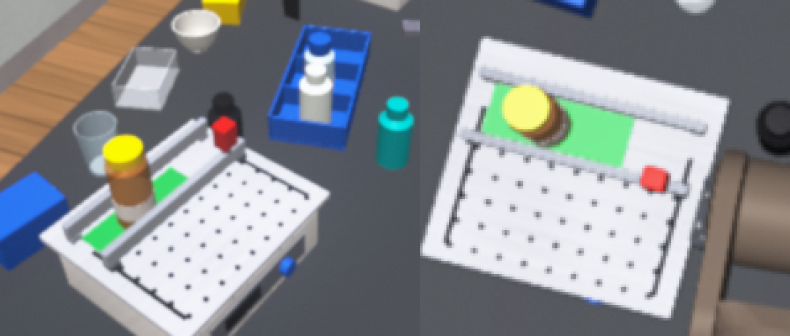

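The side view (left) shows the jar upright between bar and rail. The top view (right) shows the bar along the mat's near edge, and both other bottles are in their cells. The tool is clear of everything.

```bash
python3 -c "
from cell import env
print(env.job_done())"
```

```text
the job is handed in; nothing more can be done
None
```

The job is handed in: the jar stands upright on the green mat, the clamp bar is against its end stop (it stalled there at about 25 N), and the other two bottles are still in their basket cells.

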